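# Change over the refill bottles in a bathroom dispenser dock

### The job

Change over the refills in the dispenser dock: put every clear empty bottle from the dock into the wicker basket, and stand each coloured refill upright in the ring of its own colour, turned so that its red key drops into the notch and it sits fully home. When all that is done, take the yellow-handled pin, press the recessed red reset button fully down with its tip, and stand the pin back in its wooden stand. Leave the other things on the counter where they are.

Things in the scene. Friction and masses are not known exactly. Their poses are not given: they have to be found in the camera images.
- soap: full soap refill bottle, loose, 0.2 kg: green body 44 mm across, white round cap 31 mm across from 90 mm up to the top at 124 mm (grip the cap from above). A red key 8 mm wide, 8 mm high sticks out of the foot to 32 mm from the axis. Origin: centre of the underside; z up; x points to the key (so does a red stripe on the cap). Stands at any angle. May be absent
- shampoo: full shampoo refill bottle, loose, 0.2 kg: blue body 44 mm across, white round cap 31 mm across from 90 mm up to the top at 124 mm (grip the cap from above). A red key 8 mm wide, 8 mm high sticks out of the foot to 32 mm from the axis. Origin: centre of the underside; z up; x points to the key (so does a red stripe on the cap). Stands at any angle. May be absent
- lotion: full lotion refill bottle, loose, 0.2 kg: orange body 44 mm across, white round cap 31 mm across from 90 mm up to the top at 124 mm (grip the cap from above). A red key 8 mm wide, 8 mm high sticks out of the foot to 32 mm from the axis. Origin: centre of the underside; z up; x points to the key (so does a red stripe on the cap). Stands at any angle. May be absent
- soap_key (a point): the key of the soap bottle, 30 mm out along the bottle's x, 4 mm above its underside
- shampoo_key (a point): the key of the shampoo bottle, 30 mm out along the bottle's x, 4 mm above its underside
- lotion_key (a point): the key of the lotion bottle, 30 mm out along the bottle's x, 4 mm above its underside
- ring_soap: green ring for the soap bottle, fixed on the dock: 4 mm floor, wall 51 mm inside, 63 mm outside, 18 mm high, with one notch 12 mm wide for the key; a white stripe points out of it. Origin: centre of the underside, 20 mm above the counter; x points out through the notch. A bottle fully home stands 4 mm above the origin; with the key on the wall it is too high or leans. Pitch 100 mm
- ring_shampoo: blue ring for the shampoo bottle, fixed on the dock: 4 mm floor, wall 51 mm inside, 63 mm outside, 18 mm high, with one notch 12 mm wide for the key; a white stripe points out of it. Origin: centre of the underside, 20 mm above the counter; x points out through the notch. A bottle fully home stands 4 mm above the origin; with the key on the wall it is too high or leans. Pitch 100 mm
- ring_lotion: orange ring for the lotion bottle, fixed on the dock: 4 mm floor, wall 51 mm inside, 63 mm outside, 18 mm high, with one notch 12 mm wide for the key; a white stripe points out of it. Origin: centre of the underside, 20 mm above the counter; x points out through the notch. A bottle fully home stands 4 mm above the origin; with the key on the wall it is too high or leans. Pitch 100 mm
- empty1: empty bottle: same shape, sizes, key and axes as the refills, but colourless clear with a grey cap, 0.06 kg; stands home in one of the rings at the start, key in notch (lift it straight up). May be absent
- empty2: empty bottle: same shape, sizes, key and axes as the refills, but colourless clear with a grey cap, 0.06 kg; stands home in one of the rings at the start, key in notch (lift it straight up). May be absent
- empty3: empty bottle: same shape, sizes, key and axes as the refills, but colourless clear with a grey cap, 0.06 kg; stands home in one of the rings at the start, key in notch (lift it straight up). May be absent
- dock: dispenser dock, fixed grey plate 130 x 420 mm, 20 mm thick, that carries the three rings in a row and, at its right (-y) end, a light grey control block 60 x 60 mm whose top is 46 mm above the counter. Origin: centre of its underside, y along the row
- reset_top (a point): top centre of the red reset button, 13 mm across, at the bottom of a 16 mm square well in the control block (yellow frame around the well); released it lies 12 mm below the block's top
- reset (a joint): reset button travel in m: 0 released, 0.005 fully down; sprung, about 1 N to start and 4 N fully down; it comes back by itself
- pin: reset pin: steel pin 6 mm across and 50 mm long, above it a yellow flange 25 mm across (50 to 54 mm) and a round yellow grip 16 mm across (54 to 92 mm); 40 g. Origin: the pin's tip, z up along it to the grip. Stands upright in the pin stand at the start
- pin_stand: wooden pin stand, fixed, 50 x 50 mm and 56 mm high with a 14 mm square hole right through in the middle; the pin's flange rests on its top, so that the tip hangs 6 mm above the origin. Origin: centre of the underside
- basket: brown wicker basket, loose, 0.8 kg, open on top, 180 x 240 mm outside (x, y), 85 mm high, walls 8 mm, floor 8 mm. Origin: centre of the underside
- tumbler: bystander: blue tumbler, 72 mm across, 100 mm high; origin centre of underside
- cream_jar: bystander: white jar with wooden lid, 64 mm across, 55 mm high; origin centre of underside
- hairbrush: bystander: wooden hairbrush lying down, 210 mm long, 22 mm high; origin between head and handle
- comb: bystander: dark comb lying flat, 160 x 30 x 6 mm; origin centre of underside

How it is judged (in metres and radians):
On the way, in this order (a step that is already met when the one before it is completed fails the run):
1. every empty is in the basket and every refill sits home in the ring of its colour, key in the notch (horizontal distance between soap and ring_soap below 0.005 m and z of soap in the frame of ring_soap below 0.0075 m and angle between each of soap, shampoo, lotion's own z axis and vertical below 0.08 rad and angle between the x axis of soap and the x axis of ring_soap, either way round below 0.2 rad and x of soap_key in the frame of ring_soap above 0.02 m and horizontal distance between shampoo and ring_shampoo below 0.005 m and z of shampoo in the frame of ring_shampoo below 0.0075 m and angle between the x axis of shampoo and the x axis of ring_shampoo, either way round below 0.2 rad and x of shampoo_key in the frame of ring_shampoo above 0.02 m and horizontal distance between lotion and ring_lotion below 0.005 m and z of lotion in the frame of ring_lotion below 0.0075 m and angle between the x axis of lotion and the x axis of ring_lotion, either way round below 0.2 rad and x of lotion_key in the frame of ring_lotion above 0.02 m and x of empty1 in the frame of basket between -0.09 and 0.09 m and y of empty1 in the frame of basket between -0.12 and 0.12 m and z of empty1 in the frame of basket between -0.01 and 0.075 m and x of empty2 in the frame of basket between -0.09 and 0.09 m and y of empty2 in the frame of basket between -0.12 and 0.12 m and z of empty2 in the frame of basket between -0.01 and 0.075 m and x of empty3 in the frame of basket between -0.09 and 0.09 m and y of empty3 in the frame of basket between -0.12 and 0.12 m and z of empty3 in the frame of basket between -0.01 and 0.075 m), for 0.2 s.
2. the reset button is pressed fully down with the tip of the pin (value of joint reset above 0.0038 m and contact force between pin and dock above 0.5 N and distance between pin and reset_top below 0.009 m), for 0.1 s.
At the end, for the whole second after the job is handed in: refills upright, within 5 mm of their ring's centre, underside within 3.5 mm of its floor, key in notch; empties inside the basket, standing or lying, foot below the rim; button released; pin upright in its stand, flange within 6 mm of the top; all at rest (all of step 1 and horizontal distance between pin and pin_stand below 0.009 m and z of pin in the frame of pin_stand below 0.012 m and angle between pin's own z axis and vertical below 0.12 rad and value of joint reset below 0.0015 m and linear speed of each of soap, shampoo, lotion, empty1, empty2, empty3, pin, basket below 0.03 m/s); the robot touches nothing.
It fails at once if the tumbler is shoved more than 5 cm or knocked over (distance of tumbler from where it was at the start of the episode above 0.05 m or angle between tumbler's own z axis and vertical above 0.7 rad).
It fails at once if the cream jar is shoved more than 5 cm or knocked over (distance of cream_jar from where it was at the start of the episode above 0.05 m or angle between cream_jar's own z axis and vertical above 0.7 rad).
It fails at once if the hairbrush is shoved more than 5 cm or knocked over (distance of hairbrush from where it was at the start of the episode above 0.05 m or angle between hairbrush's own z axis and vertical above 0.7 rad).
It fails at once if the comb is shoved more than 5 cm or knocked over (distance of comb from where it was at the start of the episode above 0.05 m or angle between comb's own z axis and vertical above 0.7 rad).
Of soap, shampoo, lotion only 2 to 3 are there at a start; the rules pass over those that are not, and their reading is None.
Of empty1, empty2, empty3 only 2 to 3 are there at a start; the rules pass over those that are not, and their reading is None.
At some moment in a run one of basket may be knocked a few centimetres aside while the robot is not near it.
It also fails if it takes over 210 s, if anything falls off the work surface, if the arm or the gripper's body presses on something with over 40 N, if the wrist force passes 120 N, or if a joint passes its speed limit or range.

### The arm

A 6-joint arm with a two-finger parallel gripper is mounted at the origin on the work surface. World frame = base frame: x ahead of the robot, y to its left, z up, the work surface at z = 0. Lengths are in mm, angles in rad, forces in N, time in s.
With the tool pointing down it reaches from about 300 to 750 mm from the base axis. Payload 8.5 kg.
Tool frame: the origin (TCP) lies between the finger pads; the fingertips stand ctrl.finger_overhang ahead of it and the grasp point (between the pads) lies 5 mm behind it (ctrl.finger_overhang is the distance from the TCP to the fingertips, in mm); z points along the fingers, y is the line along which they close (so a half turn about z gives the same grasp; the last joint's range is limited). The gripper opens to 85 mm and grips with 20 to 120 N. Pads are 22 mm wide; open, the fingers measure 114 mm over their backs; the gripper's body (76 mm by 85 mm) begins 54 mm behind the grasp point. The pads swing forward as they close: fully open they stand 13 mm farther back than shut.
Start: joints at [0.969, 0.381, 1.297, -0, 1.464, -0.215], TCP at [207.465, 509.351, 245.322] pointing down, gripper open.
Joint ranges: [-3.11, 3.11], [-0.89, 2.33], [0.22, 2.48], [-1.42, 4.56], [0.17, 2.85], [-2.88, 2.88]. Speed limits (rad/s): [2.39, 2.39, 3.14, 3.14, 3.14, 3.14].

### API

Orientations are given as a 3x3 rotation matrix whose columns are the frame's x, y, z axes.
In Python, from cell import ctrl, read_camera, get_calibration, set_gripper gives the robot as it stands (ctrl), with the cameras as plain functions and the gripper as plain functions. Calls block until the motion is done:
- ctrl.move_pose(position, orientation): joint-space move of the TCP to a pose.
- ctrl.line_to(position, rate=150, rotation=None): straight line of the TCP; rotation=None keeps the orientation; rate is the mean speed in mm/s.
- ctrl.goto_joints(angles): joint-space move.
- set_gripper(opening, squeeze=None): finger opening in mm; squeeze is the grip in N (None keeps the last); returns when the fingers have stopped.
- ctrl.pause(seconds).
- ctrl.ik(position, orientation): joint angles nearest the present ones, or None.
- ctrl.sense(): the state.
- read_camera(name): name is "scene" or "top" or "wrist"; returns (picture, depth): 480x640x3 uint8, blue, green, red; 480x640 float32, mm along the optical axis (not along the pixel's ray), 0 where there is no reading.
- get_calibration(name): a dict with "mtx" (3x3 intrinsics, pixels), "view" (4x4, takes a point from world to camera coordinates); the wrist camera has in their place "hand_eye" (4x4, takes a point from camera to tool coordinates, whose origin is the TCP and whose axes are the flange's). Camera axes: x right, y down, z forward; pixel columns grow to the right and rows downward; lengths in mm; the calibration is good to about 2 mm. A picture is of the moment at which its call begins: read the wrist's pose just before it. get_calibration takes no time and is no camera call.
A pose or a line that the arm cannot do raises ctrl.IKError and nothing moves.
- ctrl.sign_off(): hands the job in; it is judged then, once.
The state is a dict: "clock": time; "q": joint angles; "joint_vel": joint speeds; "joint_efforts": joint torques, N m; "tool_pos": TCP position; "ee_rot": TCP orientation; "wrist_force": force on the tool from outside, world axes, zero at the start; "ft_torque": the same for the moment, N m; "grip_width": finger opening in mm; "gripper_force": force on a finger pad.
Only numpy, scipy, OpenCV 4.12 (cv2) and the standard library are available. Lean on these libraries where they do the work, as an engineer would, in place of code of your own. Each camera call takes 0.05 s, during which the arm holds its last target. There are 200 camera calls.

## Working session

There is one attempt and no reset: what is moved stays moved. The work goes in short steps, each a Python script; the robot and the scene stay as the last script left them, time stands still between calls to the robot, and variables do not carry over. Pictures are saved under pics/ and viewed, at most 14 in all, crops included, and the job is handed in when it is done.

```bash
ls; mkdir -p pics
python3 - <<'E'
from cell import ctrl, read_camera, get_calibration, set_gripper
import cv2,numpy as np
print(ctrl.finger_overhang, ctrl.sense())
for n in("scene","top","wrist"):
    p,d=read_camera(n); cv2.imwrite(f"pics/{n}0.png",p); np.save(f"pics/{n}0.npy",d)
    print(n,get_calibration(n))
E
```

```text
cell.py
pics
14.0 {'clock': 0.0, 'q': array([ 9.68681086e-01,  3.81206026e-01,  1.29828226e+00,  2.01639202e-05,
        1.46360508e+00, -2.15290324e-01]), 'joint_vel': array([-0.00037672,  0.00303712, -0.00182758,  0.00015501, -0.00220852,
        0.00097846]), 'joint_efforts': array([ 2.40371068e-03, -4.48463380e+01, -2.31281787e+01, -6.47265188e-05,
        4.74908113e-03, -2.42067290e-05]), 'tool_pos': array([207.3173382 , 509.12763798, 244.69913327]), 'ee_rot': array([[-9.26110559e-01,  3.77251218e-01, -8.66505095e-04],
       [ 3.77252060e-01,  9.26109811e-01, -1.22543918e-03],
       [ 3.40180445e-04, -1.46178300e-03, -9.99998874e-01]]), 'wrist_force': array([-0.44612784, -0.68918142,  0.3420721 ]), 'ft_torque': array([-0.0735285 , -0.05629424,  0.0265981 ]), 'gripper_force': 0.0, 'grip_width': 85.39566791144213}
scene {'mtx': array([[613.63919186,   0.        , 320.86557662],
       [  0.        , 613.63919186, 238.35358837],
       [  0.        ,   0.        ,   1.        ]]), 'view': array([[-2.36946466e-01,  9.71520919e-01,  1.86435542e-03,
         6.96746509e+01],
      
[... 590 characters left out ...]
+02],
       [ 9.16465963e-02, -3.83413606e-03, -9.95784214e-01,
         1.07988571e+03],
       [ 0.00000000e+00,  0.00000000e+00,  0.00000000e+00,
         1.00000000e+00]])}
wrist {'mtx': array([[409.29277432,   0.        , 317.32487088],
       [  0.        , 409.29277432, 237.06139497],
       [  0.        ,   0.        ,   1.        ]]), 'hand_eye': array([[ 1.53521735e-05, -9.51770992e-01, -3.06809351e-01,
         7.89596825e+01],
       [ 9.99999381e-01, -3.26700409e-04,  1.06351432e-03,
        -4.13831531e-01],
       [-1.11245682e-03, -3.06809177e-01,  9.51770398e-01,
        -1.27856003e+02],
       [ 0.00000000e+00,  0.00000000e+00,  0.00000000e+00,
         1.00000000e+00]])}
```

View pics/scene0.png

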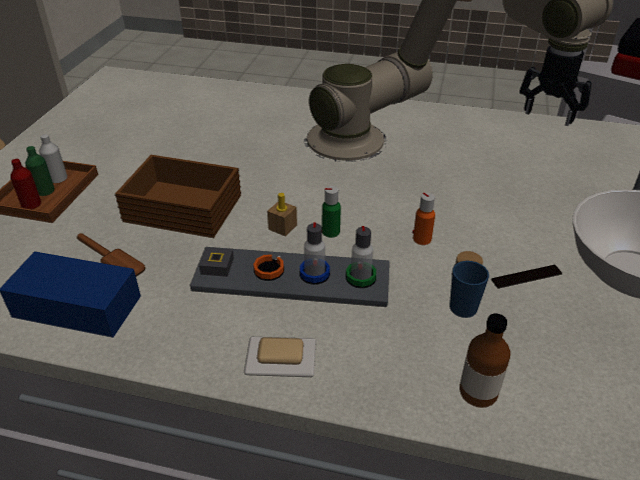

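View pics/top0.png

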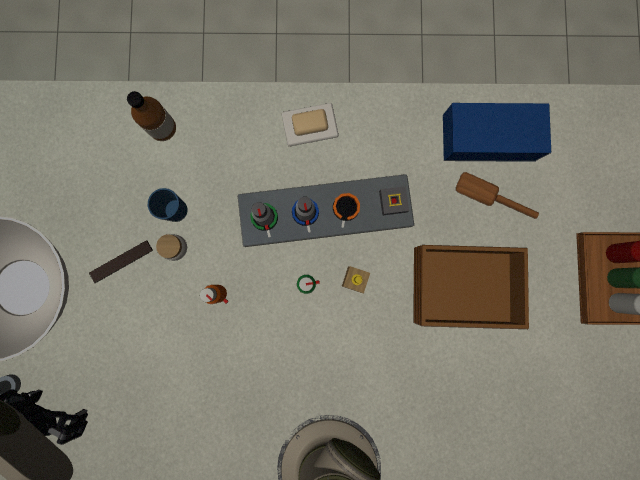

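Soap (green) and lotion (orange) are present, with no shampoo. The empties stand in the green ring (scene 361,265; top 265,215) and the blue ring (scene 315,262; top 306,211), and the orange ring (top 346,206) is empty. In the top view the pin stand is at (356,279), the basket at (471,287) and the button at (395,200). Next: coarse positions, then close wrist views.

```bash
cat > h.py <<'E'
from cell import ctrl, read_camera, get_calibration, set_gripper
import cv2,numpy as np
def R(yaw):  # tool down, tool x at world angle yaw
    c,s=np.cos(yaw),np.sin(yaw)
    return np.array([[c,s,0],[s,-c,0],[0,0,-1.]])
def cam(name):
    """picture, K, camera->world 4x4"""
    c=get_calibration(name)
    if name=="wrist":
        s=ctrl.sense(); T=np.eye(4); T[:3,:3]=s["ee_rot"]; T[:3,3]=s["tool_pos"]; T=T@c["hand_eye"]
    else: T=np.linalg.inv(c["view"])
    p,d=read_camera(name)
    return p,d,c["mtx"],T
def ray(px,K,T,z):
    d=T[:3,:3]@np.linalg.solve(K,[px[0],px[1],1.])
    return T[:3,3]+d*(z-T[2,3])/d[2]
def proj(P,K,T):
    q=np.linalg.inv(T)@np.append(P,1.); u=K@q[:3]; return u[:2]/u[2]
def hsv(p): return cv2.cvtColor(p,cv2.COLOR_BGR2HSV)
def mask(p,hlo,hhi,smin=90,vmin=40):
    h=hsv(p); return cv2.inRange(h,(hlo,smin,vmin),(hhi,255,255))
def blobs(m,amin=15):
    n,l,s,c=cv2.connectedComponentsWithStats(m)
    return [(int(s[i,4]),c[i].round(1).tolist(),s[i,:4].tolist()) for i in range(1,n) if s[i,4]>=amin]
def red(p): return mask(p,0,5,150,70)|mask(p,174,180,150,70)
def save(p,n): cv2.imwrite(f"pics/{n}.png",p)
E
python3 - <<'E'
from h import *
p,d,K,T=cam("top")
g=lambda px,z: ray(px,K,T,z)[:2].round(1).tolist()
for nm,m in (("red",red(p)),("green",mask(p,50,85)),("orange",mask(p,6,16,180,90)),("blue",mask(p,100,125,150)),("yellow",mask(p,22,35,130))):
    for a,c,b in blobs(m,8):
        if 180<c[0]<430 and 170<c[1]<320: print(nm,a,c,b,"z38",g(c,38),"z124",g(c,124))
for n,px,z in (("soapcap",(306,284),124),("lotioncap",(206,295),124),("Gcap",(263,208),128+20),("Bcap",(305,204),148),("Oring",(346,206),38),("btn",(395,200),46),("stand",(357,280),92),("bask",(471,246),85),("bask2",(471,326),85)): print(n,g(px,z))
h=d[190:310,180:540]
crop=cv2.resize(p[165:335,190:440],None,fx=3,fy=3,interpolation=cv2.INTER_CUBIC); save(crop,"topc")
E
```

```text
red 22 [393.6, 200.3] [392, 198, 5, 6] z38 [631.2, -152.9] z124 [616.0, -137.0]
red 15 [305.1, 206.7] [304, 203, 3, 8] z38 [614.6, 59.1] z124 [600.6, 58.2]
red 14 [259.1, 212.0] [258, 209, 3, 7] z38 [601.2, 168.9] z124 [588.3, 159.3]
red 15 [307.0, 222.0] [306, 220, 3, 5] z38 [577.7, 54.3] z124 [566.7, 53.8]
red 14 [266.1, 226.8] [265, 225, 4, 5] z38 [565.7, 151.7] z124 [555.6, 143.4]
red 8 [316.9, 281.9] [316, 281, 3, 3] z38 [435.6, 30.2] z124 [435.9, 31.6]
red 12 [308.8, 283.2] [306, 282, 7, 3] z38 [432.5, 49.3] z124 [433.0, 49.1]
red 12 [208.8, 297.1] [206, 295, 6, 5] z38 [398.9, 283.8] z124 [402.0, 265.1]
red 13 [225.2, 300.5] [223, 299, 5, 4] z38 [391.2, 245.1] z124 [394.9, 229.5]
green 95 [272.5, 214.7] [264, 203, 14, 25] z38 [594.8, 136.8] z124 [582.5, 129.7]
green 64 [255.3, 222.8] [250, 213, 14, 17] z38 [575.1, 177.5] z124 [564.3, 167.2]
green 104 [305.8, 283.4] [297, 275, 19, 18] z38 [432.0, 56.3] z124 [432.5, 55.6]
orange 189 [346.5, 205.4] [333, 193, 27, 27] z38 [618.2, -39.9] z124 [604.0, -33.0]
orange 30 [212.5, 286.9] [206, 285, 13, 6] z38 [422.8, 275.7] z124 [424.0, 257.6]
orange 23 [213.4, 300.8] [207, 297, 11, 7] z38 [390.4, 272.8] z124 [394.2, 254.9]
blue 65 [314.8, 213.2] [310, 201, 9, 23] z38 [599.0, 35.8] z124 [586.3, 36.8]
blue 78 [296.3, 215.5] [292, 202, 13, 23] z38 [593.2, 80.0] z124 [581.0, 77.4]
yellow 67 [394.6, 199.6] [388, 194, 14, 12] z38 [632.9, -155.3] z124 [617.6, -139.3]
yellow 97 [356.4, 279.2] [351, 274, 12, 11] z38 [442.4, -62.9] z124 [442.1, -54.2]
soapcap [431.2, 55.2]
lotioncap [406.5, 271.2]
Gcap [593.4, 148.3]
Bcap [602.6, 58.2]
Oring [616.8, -38.7]
btn [630.6, -154.8]
stand [440.5, -58.8]
bask [518.7, -319.1]
bask2 [339.2, -314.3]
```

View pics/topc.png

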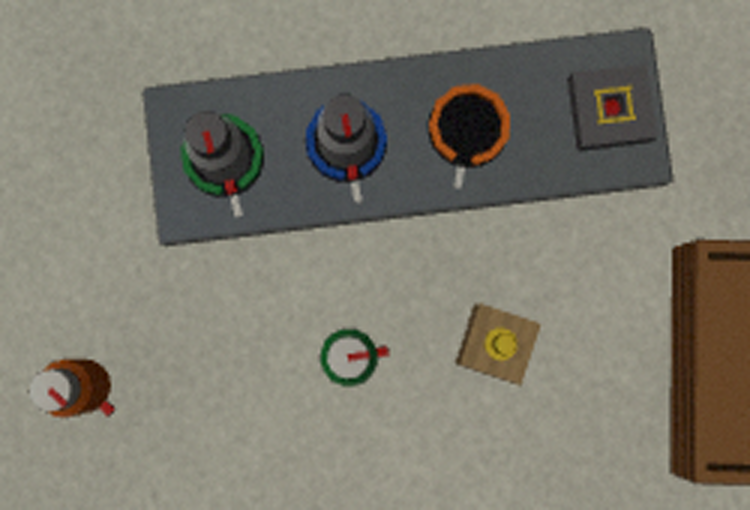

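The crop shows each notch stripe: green ring (222,155) to (237,206), blue (347,140) to (357,198), orange (469,125) to (460,178). The soap key points right and the lotion key points down-right. Next I take wrist views from two opposite yaws, so hand-eye bias cancels.

```bash
python3 - <<'E'
from h import *
import pickle
out={}
for n,xy,yaws in (("lot",(400,262),(np.pi,0.)),("pin",(436,0),(0.,np.pi)),("row",(598,40),(np.pi,0.))):
    for y in yaws:
        try: ctrl.move_pose([*xy,270],R(y))
        except ctrl.IKError as e: print(n,y,"IK",e); continue
        ctrl.pause(.3)
        k=f"{n}{int(y>1)}"; out[k]=cam("wrist"); save(out[k][0],k); print(k,ctrl.sense()["clock"])
pickle.dump(out,open("v.pkl","wb"))
E
python3 -c "
import cv2,numpy as np
I=lambda k:cv2.resize(cv2.imread(f'pics/{k}.png'),(400,300),interpolation=cv2.INTER_AREA)
import os
cv2.imwrite('pics/m1.png',np.vstack([np.hstack([I('lot1'),I('pin1')]),np.hstack([I('row1'),I('row0')])]))"
```

```text
lot1 1.75
lot0 4.75
pin0 6.1333
pin1 9.1333
row1 10.1917
row0 13.1917
```

View pics/m1.png

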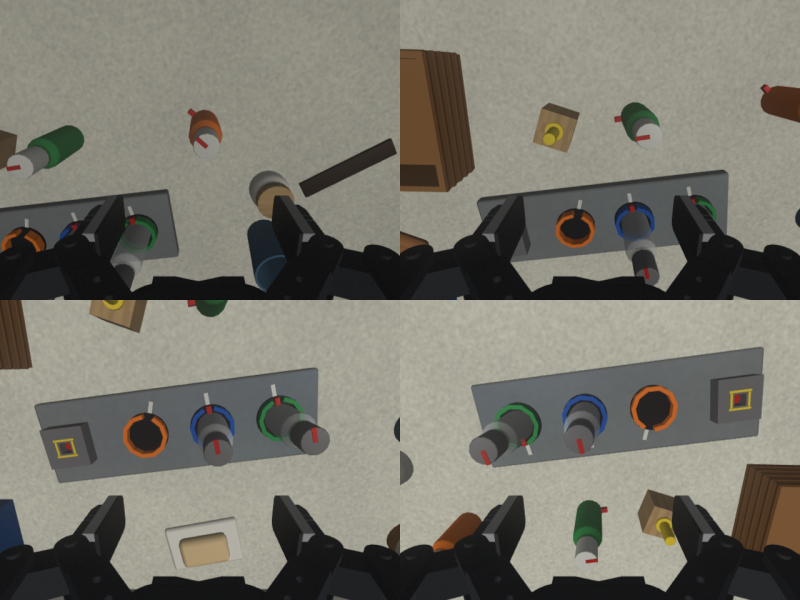

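Wrist pictures (half size): lot1 shows lotion at (205,135). pin1 shows the stand at (555,130) and soap at (640,125). row1 and row0 show all three rings and the button frame, at (65,448) and (740,400). Depth slabs at the known heights should give the centres directly.

```bash
cat >> h.py <<'E'
def cloud(d,K,T):
    v,u=np.indices(d.shape); P=np.stack([(u-K[0,2])/K[0,0]*d,(v-K[1,2])/K[1,1]*d,d],-1)
    W=P@T[:3,:3].T+T[:3,3]; W[d<=0]=np.nan; return W
def top(view,xy,r,z0,z1,m=None):
    """centre, median z, extent of the points near xy with z in z0..z1"""
    p,d,K,T=view; W=cloud(d,K,T)
    s=(np.hypot(W[...,0]-xy[0],W[...,1]-xy[1])<r)&(W[...,2]>z0)&(W[...,2]<z1)
    if m is not None: s&=m>0
    Q=W[s]
    if len(Q)<5: return None
    c,sz,a=cv2.minAreaRect(Q[:,:2].astype(np.float32)); e,rad=cv2.minEnclosingCircle(Q[:,:2].astype(np.float32))
    return dict(n=len(Q),mean=Q.mean(0).round(1),rect=np.round(c,1),sz=np.round(sz,1),circ=np.round(e,1),rad=round(rad,1))
def near(view,m,xy,r,z):
    """blobs of mask m cast on plane z, within r of xy"""
    p,d,K,T=view; o=[]
    for a,c,b in blobs(m,6):
        w=ray(c,K,T,z)[:2]
        if np.hypot(*(w-xy))<r: o.append((a,w.round(1).tolist()))
    return o
E
python3 - <<'E'
from h import *
import pickle
V=pickle.load(open("v.pkl","rb"))
C=dict(soap=(431,55,118,130),lotion=(406,268,118,130),EG=(590,155,142,154),EB=(601,58,142,154),pin=(441,-58,94,104),stand=(441,-58,52,61),O=(617,-39,33,42),block=(630,-154,42,50))
for n,(x,y,z0,z1) in C.items():
    for k,v in V.items():
        r=dict(pin=20,stand=45,O=42,block=50).get(n,30)
        m=mask(v[0],6,18,150,60) if n=="O" else None
        t=top(v,(x,y),r,z0,z1,m)
        if t: print(n,k,t)
for n,(x,y) in dict(soap=(431,55),lotion=(406,268),G=(590,155),B=(601,58),btn=(630,-154)).items():
    for k,v in V.items():
        for z in {"soap":(8,124),"lotion":(8,124),"btn":(34,)}.get(n,(32,148)):
            print(n,k,z,near(v,red(v[0]),(x,y),45,z))
E
```

```text
soap lot1 {'n': 1484, 'mean': array([430.8,  58.4, 123.2]), 'rect': array([431.8,  57.1]), 'sz': array([30.1, 31. ]), 'circ': array([431.8,  57. ]), 'rad': 15.8}
soap lot0 {'n': 1661, 'mean': array([432. ,  59.3, 123. ]), 'rect': array([431.4,  58.6]), 'sz': array([30.2, 27.2]), 'circ': array([431.6,  57.1]), 'rad': 15.4}
soap pin0 {'n': 1470, 'mean': array([432.7,  55.6, 123.5]), 'rect': array([432.,  56.]), 'sz': array([30.1, 30. ]), 'circ': array([431.7,  56.1]), 'rad': 15.6}
soap pin1 {'n': 1501, 'mean': array([431. ,  55.9, 123.6]), 'rect': array([431.8,  56.2]), 'sz': array([30.3, 29.9]), 'circ': array([432. ,  56.3]), 'rad': 15.4}
soap row0 {'n': 1004, 'mean': array([434.1,  56. , 123.1]), 'rect': array([432.3,  56. ]), 'sz': array([30.3, 30.2]), 'circ': array([431.6,  56. ]), 'rad': 16.2}
lotion lot1 {'n': 1439, 'mean': array([406.4, 271.5, 123.6]), 'rect': array([407.2, 271.5]), 'sz': array([29.8, 30.1]), 'circ': array([407.4, 271.5]), 'rad': 15.5}
lotion lot0 {'n': 1500, 'mean': array([408. , 271.1, 123.5]), 'rect': array([407.6, 271.3]), 'sz': array([30.3, 29.3]), 'circ': 
[... 4557 characters left out ...]
G pin1 32 [(29, [564.2, 153.5])]
G pin1 148 []
G row1 32 [(104, [566.4, 151.7])]
G row1 148 [(181, [585.0, 157.2])]
G row0 32 [(51, [566.0, 151.0])]
G row0 148 [(51, [600.9, 115.7]), (162, [585.3, 157.3])]
B lot1 32 [(70, [576.7, 56.1])]
B lot1 148 []
B lot0 32 []
B lot0 148 []
B pin0 32 [(135, [578.7, 54.5])]
B pin0 148 []
B pin1 32 [(73, [578.1, 54.6])]
B pin1 148 [(108, [597.7, 58.6])]
B row1 32 [(99, [578.6, 54.7]), (170, [634.3, 67.2])]
B row1 148 [(99, [559.5, 49.9]), (170, [597.6, 58.4])]
B row0 32 [(164, [561.6, 67.1])]
B row0 148 [(164, [597.8, 58.4])]
btn lot1 34 []
btn lot0 34 []
btn pin0 34 []
btn pin1 34 []
btn row1 34 [(77, [632.8, -154.9])]
btn row0 34 [(116, [632.2, -154.6])]
```

Measurements agree to about 1 mm, and the pitch checks out at 99.8 mm. I still need the orange stripe, button frame and basket. Then the empties go into the basket.

```bash
cat >> h.py <<'E'
GRIP=108.
def basket():
    v=cam("top"); t=top(v,(430,-318),190,76,92,mask(v[0],4,20,60,20)); return t
def st(n):
    s=ctrl.sense(); print(n,"t",round(s["clock"],1),"tcp",s["tool_pos"].round(1),"w",round(s["grip_width"],1),"gf",round(s["gripper_force"],1),"F",s["wrist_force"].round(1))
def pick(xy,foot,yaw,lift=290,f=40):
    set_gripper(60,f)
    ctrl.move_pose([*xy,foot+GRIP+60],R(yaw)); ctrl.line_to([*xy,foot+GRIP],120)
    set_gripper(20,f); st("gripped"); ctrl.line_to([*xy,lift],150); st("lifted")
E
python3 - <<'E'
from h import *
import pickle
V=pickle.load(open("v.pkl","rb"))
for k in("row1","row0"):
    v=V[k]; h=hsv(v[0]); w=cv2.inRange(h,(0,0,110),(180,70,255))
    for n,c in dict(O=(618,-39),B=(605.2,60),G=(592,159)).items():
        for a,p in near(v,w,c,60,22): print(k,n,a,p,np.degrees(np.arctan2(p[1]-c[1],p[0]-c[0])).round(1),np.hypot(p[0]-c[0],p[1]-c[1]).round(1))
    y=mask(v[0],22,35,120,60)
    pts=np.argwhere(y)[:,::-1]; Q=np.array([ray(p,v[2],v[3],46)[:2] for p in pts]); Q=Q[np.hypot(Q[:,0]-632,Q[:,1]+154)<25]
    print(k,"frame",cv2.minAreaRect(Q.astype(np.float32)))
print(basket())
pick((592.3,158.8),24,np.radians(187))
print(basket())
p,d=read_camera("wrist");save(p,"held1")
E
```

```text
row1 O 140 [576.5, -31.2] 169.4 42.2
row1 O 6 [612.6, -75.0] -98.5 36.4
row1 B 181494 [608.8, 61.2] 18.4 3.8
row1 B 148 [564.1, 51.6] -168.4 41.9
row1 B 203 [620.1, 86.2] 60.4 30.1
row1 G 152 [552.2, 148.0] -164.6 41.3
row1 G 232 [592.7, 201.5] 89.1 42.5
row1 frame ((632.18603515625, -152.99398803710938), (27.134117126464844, 30.079792022705078), 7.207196235656738)
row0 O 133 [577.0, -31.0] 169.0 41.8
row0 B 170645 [596.0, 66.0] 146.9 11.0
row0 B 115 [656.8, 79.9] 21.1 55.3
row0 B 266 [597.9, 83.6] 107.2 24.7
row0 B 22 [558.4, 49.0] -166.8 48.1
row0 G 100 [646.7, 181.3] 22.2 59.1
row0 G 6 [637.3, 120.2] -40.6 59.6
row0 G 123 [552.3, 147.9] -164.4 41.2
row0 frame ((632.2650146484375, -153.01547241210938), (27.263334274291992, 29.986711502075195), 6.929830551147461)
{'n': 1701, 'mean': array([ 426. , -323.9,   82.6]), 'rect': array([ 427.8, -325.5]), 'sz': array([246.1, 183.8]), 'circ': array([ 427.7, -325.7]), 'rad': 151.2}
gripped t 17.2 tcp [592.7 158.9 133. ] w 29.8 gf 39.6 F [0.2 0.  5.9]
lifted t 18.4 tcp [592.  158.8 288.9] w 29.9 gf 39.5 F [ 0.3 -0.4 -1. ]
{'n': 1704, 'mean': array([ 426. , -324.2,   82.8]), 'rect': array([ 427.7, -325.6]), 'sz': array([245.1, 183.9]), 'circ': array([ 429. , -323.8]), 'rad': 150.1}
```

The first empty is held, with the notches at G −164.5° and O 169.2°. Next I place it, then do the second.

```bash
cat >> h.py <<'E'
def drop(xy,foot,yaw):
    ctrl.move_pose([*xy,280],R(yaw)); ctrl.line_to([*xy,foot+GRIP],150); st("down")
    set_gripper(60); ctrl.line_to([*xy,280],200)
E
python3 - <<'E'
from h import *
drop((428,-375),11,np.pi)
pick((605,59.8),24,np.radians(187))
b=basket(); print(b); 
drop((b["rect"][0],b["rect"][1]+52),11,np.pi)
ctrl.move_pose([598,60,300],R(np.pi)); ctrl.pause(.3)
import pickle
out={"row1":cam("wrist")}; save(out["row1"][0],"rowb1"); save(read_camera("top")[0],"topb")
ctrl.move_pose([598,60,300],R(0)); ctrl.pause(.3)
out["row0"]=cam("wrist"); pickle.dump(out,open("v2.pkl","wb"))
for k,v in out.items():
    print(k,"G",top(v,(592,159),42,33,42,mask(v[0],50,85,90,30))); print(k,"B",top(v,(605,60),42,33,42,mask(v[0],100,125,120,30))); print(k,"O",top(v,(618,-39),42,33,42,mask(v[0],6,18,150,60)))
    w=cv2.inRange(hsv(v[0]),(0,0,110),(180,70,255)); print(near(v,w,(592,159),50,22))
st("end")
E
python3 -c "
import cv2,numpy as np
cv2.imwrite('pics/m2.png',np.hstack([cv2.resize(cv2.imread(f'pics/{k}.png'),(400,300),interpolation=cv2.INTER_AREA) for k in('rowb1','topb')]))"
```

```text
down t 21.8 tcp [ 428.3 -375.3  119.8] w 29.6 gf 39.5 F [ 0.1 -0.   1.1]
gripped t 26.1 tcp [605.4  59.8 133. ] w 30.0 gf 39.7 F [-0.7  0.2  5.6]
lifted t 27.3 tcp [604.7  59.8 289. ] w 30.0 gf 39.5 F [ 0.7  0.1 -1.2]
{'n': 1733, 'mean': array([ 426.2, -324.6,   82.7]), 'rect': array([ 427.8, -325.3]), 'sz': array([245.2, 183.9]), 'circ': array([ 427.9, -324.4]), 'rad': 150.4}
down t 30.0 tcp [ 428.1 -273.5  119.7] w 29.9 gf 39.5 F [ 0.9 -0.3 -0.1]
row1 G {'n': 1190, 'mean': array([593.9, 160.2,  37.3]), 'rect': array([593.2, 159.3]), 'sz': array([62.6, 64.3]), 'circ': array([593.2, 159.4]), 'rad': 33.0}
row1 B {'n': 1092, 'mean': array([606.9,  60.7,  37.3]), 'rect': array([606.1,  60.3]), 'sz': array([62.6, 63.8]), 'circ': array([605.1,  60.3]), 'rad': 32.4}
row1 O {'n': 1121, 'mean': array([619.1, -39.5,  37.1]), 'rect': array([618.3, -39.1]), 'sz': array([63.3, 64. ]), 'circ': array([617.8, -38.7]), 'rad': 32.7}
[(135, [552.1, 148.1])]
row0 G {'n': 1159, 'mean': array([596.1, 159.4,  37.2]), 'rect': array([593.8, 159.2]), 'sz': array([62.8, 64.1]), 'circ': array([592.8, 159. ]), 'rad': 32.7}
row0 B {'n': 1136, 'mean': array([608.5,  60.4,  37.1]), 'rect': array([606.3,  60.2]), 'sz': array([62.4, 64. ]), 'circ': array([605.5,  60.2]), 'rad': 32.5}
row0 O {'n': 1221, 'mean': array([621. , -39.4,  36.9]), 'rect': array([618.9, -38.9]), 'sz': array([63.8, 63. ]), 'circ': array([617.9, -38.9]), 'rad': 32.5}
[(6, [639.3, 149.6]), (7, [571.4, 191.3]), (115, [552.4, 148.1])]
end t 36.1 tcp [598.  60. 300.] w 59.9 gf 0.0 F [ 0.3 -0.8 -0.2]
```

View pics/m2.png

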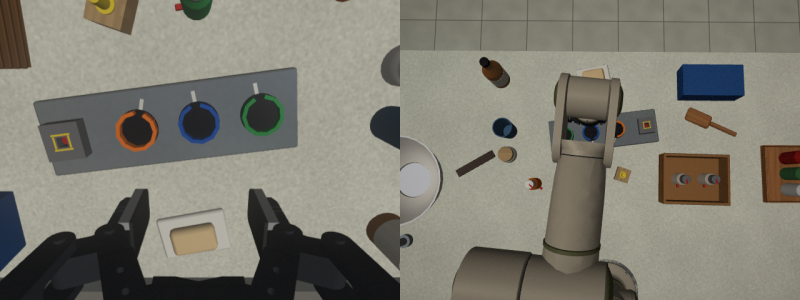

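Both empties stand in the basket (at about 682,178 and 708,178 in the right picture) and all rings are free. Next I pick the soap, hover over its ring and measure the key in hand before inserting.

```bash
cat >> h.py <<'E'
def keycheck(foot_rel=GRIP,n=None):
    v=cam("wrist"); s=ctrl.sense(); t=s["tool_pos"]; 
    if n: save(v[0],n)
    for a,p in near(v,red(v[0]),t[:2],45,t[2]-foot_rel+8): print("key",a,p,np.round(np.array(p)-t[:2],1),np.degrees(np.arctan2(p[1]-t[1],p[0]-t[0])).round(1))
E
python3 - <<'E'
from h import *
d=np.radians(-30)
pick((431.8,56.1),0,np.radians(-80.3+360)+d,270)
keycheck()
ctrl.move_pose([592.8,159.2,200],R(np.radians(195.3)+d)); ctrl.line_to([592.8,159.2,62+GRIP],100); ctrl.pause(.3)
keycheck(n="soaphover"); st("hover")
E
```

```text
Traceback (most recent call last):
  File "h.py", line 53, in pick
    ctrl.move_pose([*xy,foot+GRIP+60],R(yaw)); ctrl.line_to([*xy,foot+GRIP],120)
    ~~~~~~~~~~~~~~^^^^^^^^^^^^^^^^^^^^^^^^^^^
host.IKError: the arm cannot take that pose within its joint ranges
```

Run:
```python
from h import *
for n,xy,z in(("soap",(431.8,56.1),168),("soaplow",(431.8,56.1),108),("G",(592.8,159.2),200),("lot",(407.3,271.3),108),("O",(618.2,-39),200)):
    print(n,[(y,None if q is None else round(q[5],2)) for y in range(-120,300,30) for q in [ctrl.ik([*xy,z],R(np.radians(y)))] if q is not None])
```

```text
soap [(-120, np.float64(-2.76)), (-60, np.float64(2.47)), (-30, np.float64(1.95)), (0, np.float64(1.43)), (30, np.float64(0.9)), (60, np.float64(0.38)), (90, np.float64(-0.14)), (120, np.float64(-0.67)), (150, np.float64(-1.19)), (180, np.float64(-1.71)), (210, np.float64(-2.24)), (240, np.float64(-2.76))]
soaplow [(-120, np.float64(-2.76)), (-60, np.float64(2.47)), (-30, np.float64(1.95)), (0, np.float64(1.43)), (30, np.float64(0.9)), (60, np.float64(0.38)), (90, np.float64(-0.14)), (120, np.float64(-0.67)), (150, np.float64(-1.19)), (180, np.float64(-1.71)), (210, np.float64(-2.24)), (240, np.float64(-2.76))]
G [(-120, np.float64(-2.55)), (-60, np.float64(2.69)), (-30, np.float64(2.16)), (0, np.float64(1.64)), (30, np.float64(1.12)), (60, np.float64(0.59)), (90, np.float64(0.07)), (120, np.float64(-0.45)), (150, np.float64(-0.98)), (180, np.float64(-1.5)), (210, np.float64(-2.02)), (240, np.float64(-2.55))]
lot [(-120, np.float64(-2.27)), (-90, np.float64(-2.8)), (-30, np.float64(2.44)), (0, np.float64(1.92)), (30, np.float64(1.39)), (60, np.float64(0.87)), (90, np.float64(0.35)), (120, np.float64(-0.18)), (150, np.float64(-0.7)), (180, np.float64(-1.23)), (210, np.float64(-1.75)), (240, np.float64(-2.27)), (270, np.float64(-2.8))]
O [(-120, np.float64(-2.87)), (-60, np.float64(2.36)), (-30, np.float64(1.84)), (0, np.float64(1.32)), (30, np.float64(0.79)), (60, np.float64(0.27)), (90, np.float64(-0.25)), (120, np.float64(-0.78)), (150, np.float64(-1.3)), (180, np.float64(-1.82)), (210, np.float64(-2.35)), (240, np.float64(-2.87))]
```

Use δ = −50° instead, which gives a pick yaw of 229.7°.

Run:
```python
from h import *
d=np.radians(-50)
pick((431.8,56.1),0,np.radians(-80.3+360)+d,270)
keycheck()
ctrl.move_pose([592.8,159.2,200],R(np.radians(195.3)+d)); ctrl.line_to([592.8,159.2,62+GRIP],100); ctrl.pause(.3)
keycheck(n="soaphover"); st("hover")
```

```text
gripped t 41.0 tcp [432.1  56.1 108.8] w 30.0 gf 39.4 F [-0.8  0.7  6. ]
lifted t 42.2 tcp [431.4  56.1 269.2] w 29.8 gf 39.7 F [ 0.8  0.4 -1.8]
key 212 [434.4, 29.8] [  2.9 -26.3] -83.6
key 271 [566.5, 153.8] [-26.4  -5.4] -168.4
hover t 44.6 tcp [592.9 159.2 170.4] w 30.0 gf 39.7 F [ 0.6 -0.1 -2.7]
```

View pics/soaphover.png

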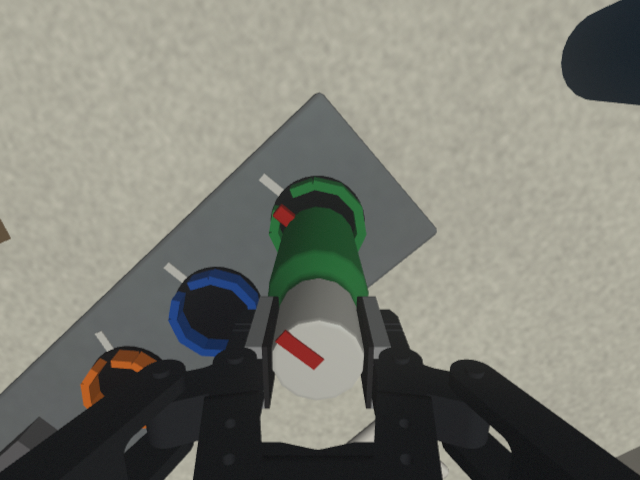

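The hover view shows the key at (285,215) heading for the notch near (283,193), with the cap stripe from (318,362) to (278,338). I'll measure the stripe's direction, which offset bias does not affect.

```bash
cat >> h.py <<'E'
def axis(m,K,T,z,c):
    """direction (deg) of the mask's long axis, pointing away from c, cast on plane z"""
    Q=np.array([ray(p,K,T,z)[:2] for p in np.argwhere(m)[:,::-1]]); Q=Q[np.hypot(*(Q-c).T)<19]
    _,_,vt=np.linalg.svd(Q-Q.mean(0)); u=vt[0]*np.sign(vt[0]@(Q.mean(0)-c))
    return np.degrees(np.arctan2(u[1],u[0])).round(1),Q.mean(0).round(1),len(Q)
def stripe():
    v=cam("wrist"); t=ctrl.sense()["tool_pos"]; return axis(red(v[0]),v[2],v[3],t[2]-GRIP+124,t[:2])
E
python3 - <<'E'
from h import *
import pickle
print("held",stripe())
V=pickle.load(open("v.pkl","rb"))
for n,ks,c in(("soap",("pin0","pin1","lot1"),(431.8,56.1)),("lotion",("lot0","lot1"),(407.3,271.3))):
    for k in ks: v=V[k]; print(n,k,axis(red(v[0]),v[2],v[3],124,c))
E
```

```text
held (np.float64(-165.7), array([584.8, 157.3]), 689)
soap pin0 (np.float64(-80.2), array([433.1,  48.9]), 126)
soap pin1 (np.float64(-80.9), array([433. ,  48.7]), 124)
soap lot1 (np.float64(-81.0), array([433. ,  49.1]), 118)
lotion lot0 (np.float64(-131.5), array([402.3, 265.9]), 128)
lotion lot1 (np.float64(-131.7), array([402.3, 265.8]), 127)
```

```bash
cat >> h.py <<'E'
def insert(xy,yaw):
    """lower in steps, watching the vertical force, to 1 mm above home, then let go"""
    f0=ctrl.sense()["wrist_force"][2]
    for f in (50,44,40,37,34,31,28,26,25):
        ctrl.line_to([*xy,f+GRIP],40,R(yaw)); s=ctrl.sense(); df=s["wrist_force"]-0
        print(f,s["tool_pos"].round(1),df.round(1))
        if df[2]-f0>12: print("BLOCKED"); return False
    return True
def letgo(xy):
    set_gripper(60); t=ctrl.sense()["tool_pos"]; ctrl.line_to([*xy,t[2]+90],150)
E
python3 - <<'E'
from h import *
print(insert((592.8,159.2),np.radians(195.3+1-50)))
E
```

```text
50 [592.7 159.2 157.7] [-0.3  0.  -1.8]
44 [592.7 159.2 151.7] [-0.   0.  -2.8]
40 [592.7 159.2 147.7] [-0.7  0.1 -3.5]
37 [592.7 159.2 144.8] [-0.   0.1 -1.4]
34 [592.7 159.2 141.8] [ 0.4 -1.  -2.3]
31 [592.7 159.2 138.8] [-0.  -0.2 -1.6]
28 [592.7 159.2 135.8] [ 0.6 -0.6 -2.8]
26 [592.7 159.2 133.9] [ 0.8 -0.2 -1.8]
25 [592.8 159.2 133. ] [ 0.4  0.4 -2.4]
True
```

It went in freely. I let go, check the height, then pick the lotion and hover.

Run:
```python
from h import *
letgo((592.8,159.2))
v=cam("wrist"); print("soap",top(v,(592.8,159.2),30,140,156))
print(basket())
pick((407.3,271.3),0,np.radians(228.4),270)
O=(618.2,-39.)
ctrl.move_pose([*O,270],R(np.radians(169.2))); ctrl.line_to([*O,62+GRIP],100); ctrl.pause(.3)
print(stripe()); keycheck(n="lothover"); st("hover")
```

```text
soap {'n': 2541, 'mean': array([591.5, 160.2, 147.4]), 'rect': array([592.4, 159.6]), 'sz': array([30. , 30.2]), 'circ': array([592.5, 159.5]), 'rad': 15.4}
{'n': 1747, 'mean': array([ 426.3, -323.7,   82.7]), 'rect': array([ 427.8, -324.9]), 'sz': array([244.5, 183.8]), 'circ': array([ 427.9, -325.1]), 'rad': 150.5}
gripped t 50.7 tcp [407.7 271.5 108.9] w 29.9 gf 39.6 F [-1.4 -1.1  6.8]
lifted t 51.9 tcp [407.  271.2 269.1] w 29.9 gf 39.6 F [ 1.4 -0.4 -2.9]
(np.float64(169.3), array([609.7, -37.7]), 669)
key 270 [590.8, -33.8] [-27.4   5.2] 169.3
hover t 54.9 tcp [618.2 -39.  170.1] w 30.0 gf 39.6 F [ 0.4  0.2 -2. ]
```

View pics/lothover.png

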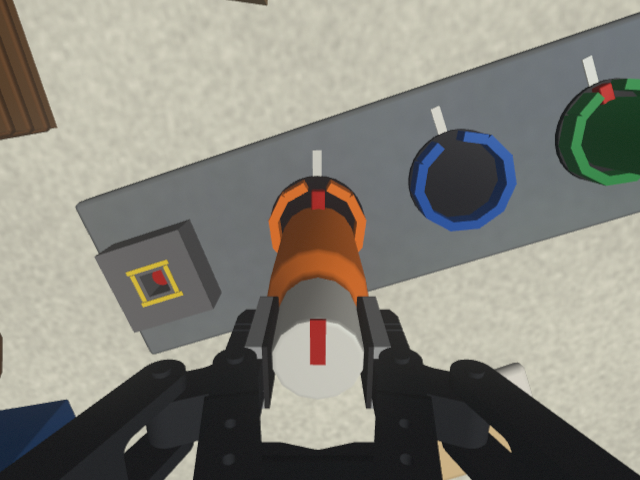

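The key at (318,198) lines up with the notch and the soap key sits in its own notch at (606,92). The soap cap top is 147.4 mm, the home height. Next: insert the lotion, verify, and take the pin.

```bash
python3 - <<'E'
from h import *
O=(618.2,-39.)
if insert(O,np.radians(169.2)):
    letgo(O)
    v=cam("wrist"); save(v[0],"afterlot"); print("lotion",top(v,O,30,140,156))
    print("bask",basket())
    set_gripper(40)
    P=(442.5,-60.5)
    ctrl.move_pose([*P,150],R(np.pi)); ctrl.pause(.2)
    ctrl.line_to([*P,78],80); set_gripper(8,50); st("pin grip")
    ctrl.line_to([*P,160],100); st("pin up")
    v=cam("wrist"); save(v[0],"pinheld")
E
python3 -c "
import cv2,numpy as np
cv2.imwrite('pics/m3.png',np.hstack([cv2.resize(cv2.imread(f'pics/{k}.png'),(400,300),interpolation=cv2.INTER_AREA) for k in('afterlot','pinheld')]))"
```

```text
50 [618.1 -39.  157.7] [ 0.5 -0.2 -1.7]
44 [618.1 -39.  151.7] [-0.6 -0.2 -2.3]
40 [618.1 -39.  147.7] [ 0.2 -0.5 -2.6]
37 [618.1 -39.  144.8] [ 0.2 -0.8 -2.1]
34 [618.1 -39.  141.8] [-0.4  0.  -1.9]
31 [618.1 -39.  138.7] [-0.4 -0.4 -2.2]
28 [618.1 -39.  135.8] [ 0.6 -0.  -1.4]
26 [618.1 -39.  133.9] [ 0.3 -0.2 -1.8]
25 [618.2 -39.  133. ] [ 0.5  0.8 -2.5]
lotion {'n': 2545, 'mean': array([616.3, -38.6, 147.4]), 'rect': array([617.5, -38.9]), 'sz': array([30.4, 30.1]), 'circ': array([617.6, -38.8]), 'rad': 15.5}
bask {'n': 1744, 'mean': array([ 426.3, -324.4,   82.7]), 'rect': array([ 427.8, -325.2]), 'sz': array([245.5, 183.9]), 'circ': array([ 426.7, -324.9]), 'rad': 150.0}
pin grip t 61.3 tcp [442.7 -60.6  78.5] w 14.8 gf 48.7 F [-0.9  0.   5.8]
pin up t 62.3 tcp [442.2 -60.4 159.5] w 14.5 gf 48.7 F [-0.2 -0.1 -0.8]
```

View pics/m3.png

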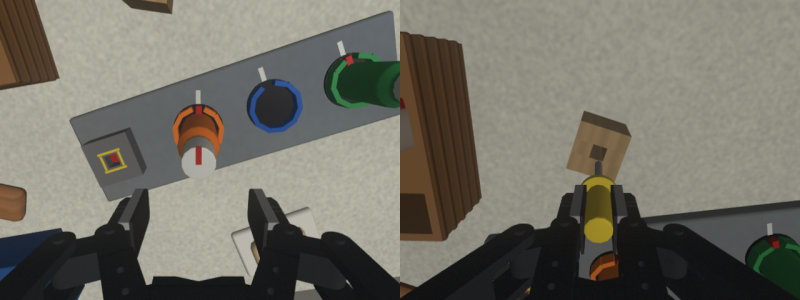

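Lotion is home at 147.4 mm with its key in the notch (left picture 197,110). The pin is gripped upright above the stand hole (right picture 598,153). Next: press the button.

Run:
```python
from h import *
B=(632.2,-153.); off=72.2
ctrl.line_to([442.5,-60.5,240],200)
ctrl.move_pose([*B,60+off+20],R(np.pi)); ctrl.line_to([*B,38+off],60); ctrl.pause(.2); st("in well")
v=cam("wrist"); save(v[0],"well"); f0=ctrl.sense()["wrist_force"][2]
for z in np.arange(35,26,-1.):
    ctrl.line_to([*B,z+off],30); ctrl.pause(.1); s=ctrl.sense(); df=s["wrist_force"][2]-f0
    print(z,s["tool_pos"].round(1),s["wrist_force"].round(1))
    if df>9: break
ctrl.pause(.4); st("pressed")
```

```text
in well t 64.8 tcp [ 632.3 -153.   110.6] w 14.4 gf 48.7 F [-0.4  0.6  0.8]
35.0 [ 632.2 -153.   107.2] [0.1 1.3 0.3]
34.0 [ 632.3 -153.   106.3] [ 0.3 -0.4 -0.3]
33.0 [ 632.2 -153.   105.3] [0.5 0.4 1.2]
32.0 [ 632.3 -153.   104.3] [ 0.4 -0.4  1.7]
31.0 [ 632.3 -153.   103.3] [ 0.7 -1.   2.8]
30.0 [ 632.2 -153.   102.3] [ 0.1 -0.9  2.7]
29.0 [ 632.3 -153.   101.4] [ 0.5 -0.9  4.6]
28.0 [ 632.5 -153.1  101.1] [-0.4 -0.1  9.9]
27.0 [ 632.7 -153.1  100.9] [-1.8  1.  13.3]
pressed t 68.5 tcp [ 632.6 -153.1  100.9] w 14.7 gf 50.2 F [-0.9  0.4 13.7]
```

It reached the hard stop, with force rising past 4 N to 13.7 N. Now the pin goes back to its stand.

Run:
```python
from h import *
B=(632.2,-153.); P=(442.5,-60.5)
ctrl.line_to([*B,160],80); ctrl.line_to([*B,240],150)
ctrl.move_pose([*P,160],R(np.pi)); ctrl.pause(.2)
for z in (140,110,90,84,81,79.5):
    ctrl.line_to([*P,z],60); f=ctrl.sense()["wrist_force"][2]; print(z,round(f,1))
    if f>8: break
set_gripper(45); ctrl.line_to([*P,180],100)
ctrl.line_to([*P,270],200); ctrl.move_pose([436,0,270],R(np.pi)); ctrl.pause(.4)
v=cam("wrist"); save(v[0],"fin")
print("pin",top(v,P,20,90,106)); print("flange",top(v,P,40,57,64))
ctrl.goto_joints([0.969,0.381,1.297,0,1.464,-0.215]); ctrl.pause(.3)
t=cam("top"); save(t[0],"tfin"); print(basket(),"caps",top(t,(428,-375),30,120,145),top(t,(428,-273),30,120,145))
print("soap",top(t,(592.8,159.2),30,140,156)); print("lot",top(t,(618.2,-39),30,140,156)); st("end")
save(np.hstack([cv2.resize(v[0],(400,300)),cv2.resize(t[0][150:360,190:540],(400,300))]),"m4")
```

```text
140 0.8
110 -0.7
90 -1.3
84 -0.5
81 -0.8
79.5 -1.0
pin {'n': 356, 'mean': array([441.5, -59.5,  96.6]), 'rect': array([442.5, -59.9]), 'sz': array([14.7, 15.8]), 'circ': array([442.4, -60.2]), 'rad': 8.1}
flange {'n': 339, 'mean': array([439.2, -57.6,  59.3]), 'rect': array([445., -59.]), 'sz': array([46.5, 46. ]), 'circ': array([442.5, -56.5]), 'rad': 29.3}
{'n': 1741, 'mean': array([ 426. , -323.2,   82.7]), 'rect': array([ 427.6, -325. ]), 'sz': array([244.6, 183.7]), 'circ': array([ 427.8, -325.1]), 'rad': 150.9} caps {'n': 179, 'mean': array([ 428. , -373.3,  129.9]), 'rect': array([ 427.9, -374.2]), 'sz': array([29.8, 30.2]), 'circ': array([ 427.9, -375.1]), 'rad': 16.3} {'n': 175, 'mean': array([ 427.7, -271.9,  130.1]), 'rect': array([ 427.5, -273.1]), 'sz': array([28. , 29.4]), 'circ': array([ 427.8, -272.9]), 'rad': 15.6}
soap {'n': 162, 'mean': array([592. , 158.4, 146.7]), 'rect': array([592.5, 157.9]), 'sz': array([28.4, 29.1]), 'circ': array([592.5, 158.7]), 'rad': 15.5}
lot {'n': 160, 'mean': array([617. , -38.9, 146.7]), 'rect': array([616.9, -38.9]), 'sz': array([29.1, 30. ]), 'circ': array([617.1, -38.8]), 'rad': 15.6}
end t 78.9 tcp [207.6 509.4 245.3] w 45.1 gf 0.0 F [ 0.1  0.2 -0.5]
```

View pics/m4.png

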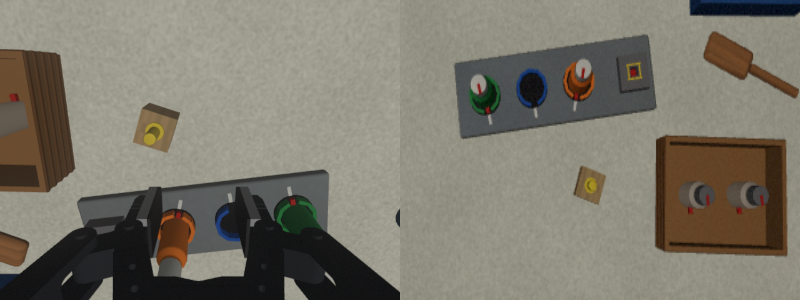

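Both refills are home (cap tops at 480,87 and 583,68), both empties stand in the basket (695,195 and 748,195), and the pin is upright in its stand (590,185). Handing in.

```bash
python3 -c "
from cell import ctrl, read_camera, get_calibration, set_gripper
print(ctrl.sign_off())"
```

```text
the job is handed in; nothing more can be done
None
```

The job is handed in, and the verdict was not shown: soap and lotion (shampoo was absent) sit home with keys in notches, both empties are in the basket, the reset button was pressed to its stop with the pin, and the pin is back upright in its stand, at about 79 s of the 210 s.

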